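Close up the look-book rack and let its follower catch

TASK

Close up the loose row in the look-book rack: lift the yellow release bar and hold it up while you slide the follower along until the books and the frame all stand snug against each other and the end plate, pressing gently so that nothing is crushed. Then take the pressure off, let the bar go and ease the follower back a little, by feel, until the bar drops fully home and the catch sits in the nearest notch; do not force the follower against its catch. Leave the row standing upright and everything else where it is.

Things in the scene. Friction and masses are not known exactly. Their poses are not given: they have to be found in the camera images.
- rack: Fixed desktop rack, 490 mm long (y) by 225 mm deep (x): black floor panel (14 mm above the table) in chrome tube; along its front (-x, robot) side an aluminium rail with a steel comb, x -131 to -99 mm. Notches 16 mm apart: gaps 8 mm, lands 8 mm wide whose tops are 28 mm above the table. Origin: middle of the panel at table height; z up. Its place and heading differ each time.
- follower (a joint): Follower (sliding carriage with a grey upright plate, 115 mm wide, reaching 141 mm above the table, felt on its +y face): travel in m, 0 to 0.26, growing along the rack's +y towards the row and end plate. Slides with about 1.5 N, plus 1 to 2 N per book pushed. It starts near the low end, its catch in a notch or resting on a land.
- follower_face (a point): Point on the follower's felt face (the face that meets the books), in the middle of its width, at the height of the rack floor; axes parallel to the rack's.
- release (a joint): Angle of the release bar, rad: 0 = fully down, its 6 mm wide catch 6 mm deep in an 8 mm notch; about 0.15 = catch resting on a land between notches; above 0.2 the catch is clear and the follower slides freely; stop at 0.40. A spring pulls it down (2 to 3 N at the sleeve). Hinged on the follower, axis along the rack's y.
- bar_grip (a point): Centre of the yellow sleeve on the bar's free front end: 56 mm long along the bar (point x), 16 mm wide (point y, parallel to the rack's y), 16 mm high. It is 112 mm to the rack's -x side of the hinge, which is 42 mm above the table: at angle a the sleeve has risen 112*sin(a) mm. Free all round: it can be pinched from above, fingers closing along the rack's y, and takes the follower along sideways.
- end_plate: Fixed upright grey plate 115 mm wide, 125 mm high, clamped on the rack floor at the +y end of the row, at a different place along the rack each time. Origin: on its face towards the books (-y face), at floor height, middle of its width; axes parallel to the rack's. The row fills from here towards -y: snug, the follower's face is 104 mm from it.
- book_a: Loose look-book, charcoal, standing on edge next to the end plate: 100 (x) x 30 thick (y) x 125 mm high, about 200 g. Origin: centre of its underside.
- book_b: Loose look-book, cream, second from the end plate: 95 x 22 thick x 118 mm high. Origin: centre of its underside.
- book_c: Loose look-book, blue-grey, third: 100 x 26 thick x 122 mm high. Origin: centre of its underside.
- frame_d: Loose white box frame, last of the row, facing the follower: 100 x 26 thick x 120 mm high. Origin: centre of its underside. At the start there are gaps of a few mm between all four.
- tin: White open tin, 42 mm across, 34 mm high, standing on the rack floor beyond the end plate. Leave alone.
- sunglasses: Black sunglasses standing open on the table, 140 mm wide, 48 mm high. Leave alone.
- mug: White mug, 76 mm across, 90 mm high. Leave alone.
- glasses_case: Dark brown glasses case, 65 x 160 x 42 mm. Leave alone.
- lens_cleaner: Pale bottle, 40 mm across, 110 mm high. Leave alone.
- vanity_mirror: Black round hand mirror lying flat, 100 mm across with a 105 mm handle. Leave alone.
Things that resemble listed ones, but are neither listed nor needed, are in the scene too. Leave any red look-alike of the book_a alone.

How it is judged:
By the outcome, as a careful person would: the job done as asked, in the order asked, and still so for the second after the job is handed in, with the robot touching nothing.
It also fails if it takes over 48 s, if anything falls off the work surface, if the arm or the gripper's body presses on something with over 40 N, if the wrist force passes 120 N, or if a joint passes its speed limit or range.

ROBOT

A 7-joint arm with a two-finger parallel gripper is mounted at the origin on the work surface. World frame = base frame: x ahead of the robot, y to its left, z up, the work surface at z = 0. Lengths are in m, angles in rad, forces in N, time in s.
With the tool pointing down it reaches from about 0.4 to 0.85 m from the base axis. Payload 10.4 kg.
Tool frame: the origin (TCP) lies at the very end of the fingers, on their centre line; the grasp point (between the pads) lies r.hold_point_z behind it (r.hold_point_z is the distance from the TCP to the grasp point, in m); z points along the fingers, y is the direction in which the jaws open and shut (so a half turn about z gives the same grasp; the last joint's range is limited). The gripper opens to 87 mm and grips with 3 to 60 N. Pads are 19 mm wide; open, the fingers measure 117 mm over their backs; the gripper's body (75 mm by 190 mm) begins 51 mm behind the grasp point.
Start: joints at [1.181, 0.332, -0.065, 1.46, 0.022, 1.35, -0.088], TCP at [0.224, -0.583, 0.223] pointing down, gripper open.
Joint ranges: [-2.6, 2.6], [-0.5, 2.12], [-1.47, 1.34], [0.16, 2.42], [-1.27, 4.41], [0.06, 2.06], [-2.6, 2.6]. Speed limits (rad/s): [2.22, 2.22, 2.79, 2.79, 3.14, 3.14, 3.14].

INTERFACE

Orientations are given as a unit quaternion [x, y, z, w].
In Python, from bench import r gives the robot as it stands.
- The arm moves only by the tool send_rows, never from a script. Its argument "commands" is a list of rows, each a list of 7 numbers: the shift along the world's x, y, z normalised to -1 to 1, where 1 is 0.03 m, then the turn, a rotation vector about the world's x, y, z normalised to -1 to 1, where 1 is 5 degrees, then the gripper command: -1 is fully open, 1 is shut, values between are in proportion. In form: [[tx, ty, tz, ax, ay, az, jaw], ...]. A call has 1 to 10 rows; each row shifts and turns the pose as measured when the row begins; what a row does not reach is not made up. A row lasts 1/12 s, in which the tool goes at most 41.7 mm and 7.16 degrees, less where a joint would pass 70% of its speed; a pose out of reach is approached as far as the arm can. A call with a number of a shift or a turn outside -1 to 1 is refused whole. A call with a gripper value outside its range is refused whole. The fingers move at their own pace and stop on an object; "grip_force" is the grip in N (left out, the last holds). Time passes only in rows, so rows that do not move let the fingers close. It gives the time, the measured TCP pose, the force and the opening at its end, in the units of the state.
- r.read_state(): the state, without advancing time (a new reading comes with each control period).
- r.camera(name): name is "scene" or "top" or "wrist"; returns the picture (400x640x3 uint8, blue, green, red); there is no depth.
- r.calibration(name): a dict with "K" (3x3 intrinsics, pixels), "R" (3x3) and "t" (3): a world point X has camera coordinates R X + t; the wrist camera has in their place "mount" (4x4, takes a point from camera to tool coordinates, whose origin is the TCP and whose axes are the flange's). Camera axes: x right, y down, z forward; pixel columns grow to the right and rows downward; lengths in m; the calibration is good to about 2 mm. A picture is of the moment at which its call begins: read the wrist's pose just before it. calibration takes no time and is no camera call.
- r.close_job(): hands the job in, once; it reports no verdict.
The state is a dict: "time": time; "joint_positions": joint angles; "joint_vel": joint speeds; "joint_torque": joint torques, N m; "ee_pos": TCP position; "eef_rot": TCP orientation; "ft_force": force on the tool from outside, world axes, zero at the start; "torque": the same for the moment, N m; "width": finger opening in m.
Only numpy, scipy, OpenCV 4.12 (cv2) and the standard library are available. Lean on these libraries where they do the work, as an engineer would, in place of code of your own. Each camera call takes 0.05 s, during which the arm holds its last target.

## Working session

There is one attempt and no reset: what is moved stays moved. The work goes in short steps, Python scripts to look and compute and a tool call to move; the robot and the scene stay as the last step left them, time stands still between calls to the robot, and variables do not carry over. Pictures are saved under pics/ and viewed, and the job is handed in when it is done.

Besides the shell and the picture viewer there is one more tool, called after "Emit:" as name(argument=value, ...), one argument or row to a line, values as JSON. send_rows: Moves the arm, as the interface text tells. Scaled input: -1 to 1 covers 0.03 m each way for a shift and 5 degrees each way for a turn. Its arguments: {"type":"object","properties":{"commands":{"type":"array"},"grip_force":{"type":"number"}},"required":["commands"]}

```bash
mkdir -p pics; ls; python3 - <<'E'
from bench import r
import cv2,json
s=r.read_state();print(s, r.hold_point_z)
for n in("scene","top","wrist"):
    im=r.camera(n);cv2.imwrite(f"pics/{n}0.png",im);print(n,r.calibration(n))
E
```

```text
pics
{'time': 0.0, 'joint_positions': array([ 1.18138449,  0.33288485, -0.06471323,  1.46095354,  0.02160673,
        1.34993983, -0.08848028]), 'joint_vel': array([ 0.00116441,  0.00012084,  0.0006353 , -0.00077403, -0.0003645 ,
        0.00096358,  0.00120374]), 'joint_torque': array([-9.95336595e-04, -6.23268843e+01,  2.45874346e-02, -3.89898419e+01,
       -6.12409087e-02,  3.99318128e-02,  1.74643214e-04]), 'ee_pos': array([ 0.22400233, -0.58304151,  0.22174006]), 'eef_rot': array([ 9.83222944e-01,  1.82406382e-01, -1.71730496e-04, -7.24750398e-04]), 'ft_force': array([-1.0551173 ,  0.38662122,  0.9675158 ]), 'torque': array([0.07614828, 0.04107919, 0.01759016]), 'width': 0.08696726825050224} 0.0187
scene {'K': array([[424.5611735 ,   0.        , 316.18430302],
       [  0.        , 424.5611735 , 195.65514613],
       [  0.        ,   0.        ,   1.        ]]), 'R': array([[-0.35238371,  0.93566774,  0.018751  ],
       [ 0.67270357,  0.26717582, -0.68999057],
       [-0.65061173, -0.23052757, -0.72357544]]), 't': array([ 0.13238877, -0.3124787 ,  1.7546702 ])}
top {'K': array
[... 168 characters left out ...]
820672, -0.99766492, -0.00354218],
       [-0.97371795,  0.06734204, -0.21757392],
       [ 0.2173044 , -0.01139092, -0.97603742]]), 't': array([0.07099671, 0.53697678, 1.60115675])}
wrist {'K': array([[297.81899772,   0.        , 319.5400912 ],
       [  0.        , 297.81899772, 204.19242435],
       [  0.        ,   0.        ,   1.        ]]), 'mount': array([[ 9.41389484e-04, -9.55812648e-01, -2.93974992e-01,
         8.13025553e-02],
       [ 9.99999275e-01,  6.79059779e-04,  9.94420899e-04,
         1.87812343e-04],
       [-7.50853479e-04, -2.93975715e-01,  9.55812594e-01,
        -1.61430876e-01],
       [ 0.00000000e+00,  0.00000000e+00,  0.00000000e+00,
         1.00000000e+00]])}
```

View pics/scene0.png

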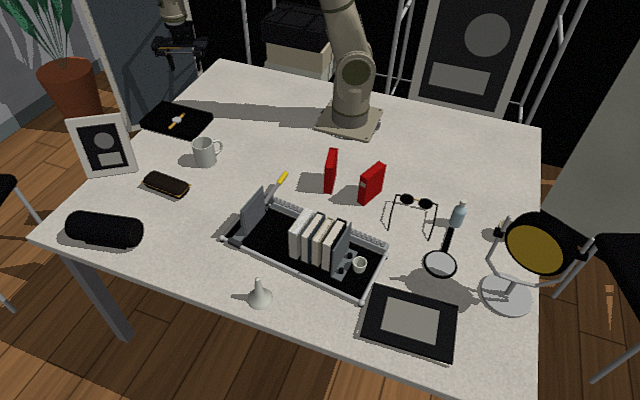

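View pics/top0.png

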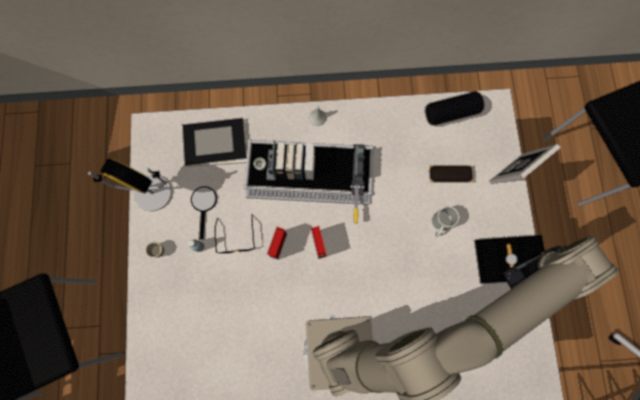

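View pics/wrist0.png

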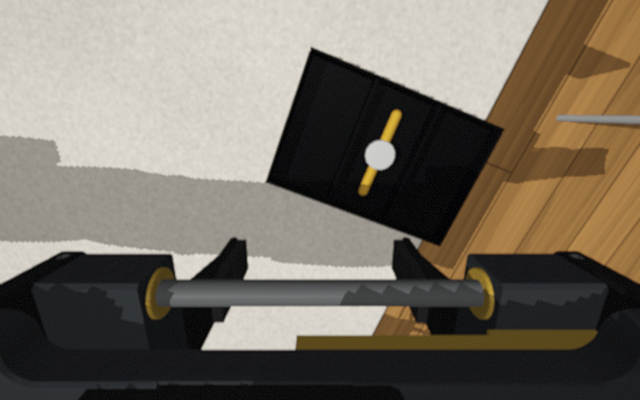

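The sleeve candidate is the yellow piece at scene (282,178) / top (356,214). Other yellow things are the watch/tray strap at top (511,253) and scene (180,120), and the amber mirror at top (125,178) and scene (537,242). I reject both because neither is on the rack. The red books at top (277,242) and (319,241) stay untouched. Next I measure the sleeve and rack.

```bash
cat > h.py <<'E'
import numpy as np,cv2
from bench import r
from scipy.spatial.transform import Rotation as Ro
def cam(n,pose=None):
    c=r.calibration(n)
    if n!='wrist': return c['K'],c['R'],c['t']
    p,q=pose
    T=np.eye(4);T[:3,:3]=Ro.from_quat(q).as_matrix();T[:3,3]=p
    M=np.linalg.inv(T@c['mount']);return c['K'],M[:3,:3],M[:3,3]
def ray(C,px):
    K,R,t=C;d=R.T@np.linalg.inv(K)@[px[0],px[1],1];return -R.T@t,d/np.linalg.norm(d)
def onz(C,px,z):
    o,d=ray(C,px);return o+d*(z-o[2])/d[2]
def tri(a,b):
    (o1,d1),(o2,d2)=a,b
    A=np.c_[d1,-d2];s=np.linalg.lstsq(A,o2-o1,rcond=None)[0]
    p,q=o1+s[0]*d1,o2+s[1]*d2;return (p+q)/2,np.linalg.norm(p-q)
def proj(C,X):
    K,R,t=C;u=K@(R@np.asarray(X)+t);return u[:2]/u[2]
def yellow(im,lo=(18,110,90),hi=(35,255,255)):
    m=cv2.inRange(cv2.cvtColor(im,cv2.COLOR_BGR2HSV),lo,hi)
    n,_,st,c=cv2.connectedComponentsWithStats(m);return m,[(st[i].tolist(),c[i]) for i in range(1,n) if st[i][4]>8]
E
python3 - <<'E'
from h import *
ims={n:cv2.imread(f'pics/{n}0.png') for n in('scene','top')}
for n in ims: print(n,[x for x in yellow(ims[n])[1]])
cv2.imwrite('pics/tc.png',cv2.resize(ims['top'][125:235,235:385],None,fx=5,fy=5,interpolation=cv2.INTER_CUBIC))
cv2.imwrite('pics/sc.png',cv2.resize(ims['scene'][160:310,210:400],None,fx=4,fy=4,interpolation=cv2.INTER_CUBIC))
E
```

```text
scene [([179, 113, 6, 5, 14], array([181.57142857, 114.92857143])), ([168, 122, 8, 7, 24], array([171.5, 125. ])), ([277, 171, 11, 14, 70], array([282.2       , 177.27142857])), ([175, 194, 7, 3, 11], array([178.18181818, 195.27272727])), ([508, 225, 55, 48, 1880], array([534.88723404, 248.79574468]))]
top [([103, 173, 34, 17, 101], array([117.44554455, 180.59405941])), ([354, 208, 4, 15, 56], array([355.5, 215. ])), ([507, 244, 5, 10, 39], array([508.74358974, 248.38461538]))]
```

View pics/tc.png

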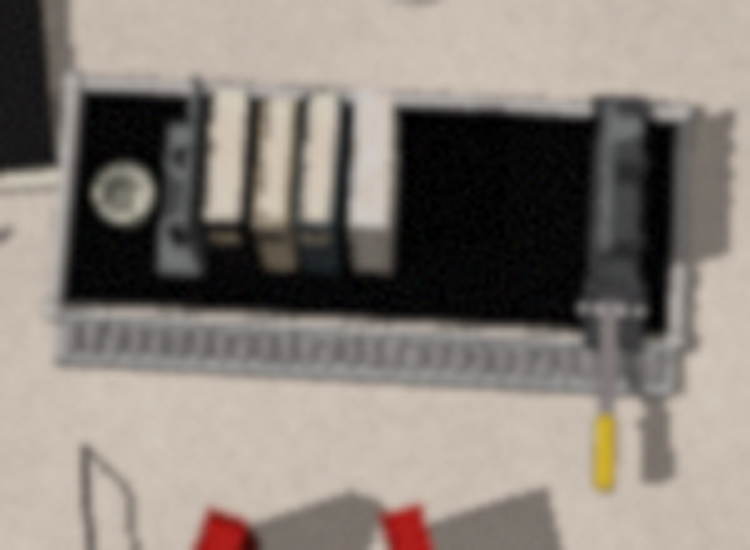

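View pics/sc.png

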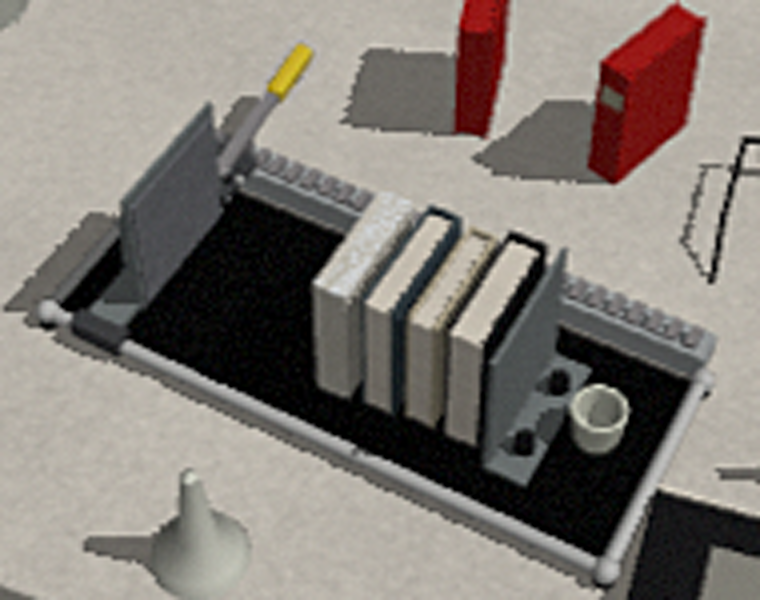

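```bash
python3 - <<'E'
from h import *
T=cam('top');S=cam('scene')
p,e=tri(ray(T,(355.5,215)),ray(S,(282.2,177.3)));print('sleeve',p,e)
f=lambda x,y:(235+x/5-.4,125+y/5-.4)
for a,b,z in(((60,362),(665,390),.014),((70,308),(580,325),.028),((85,93),(690,118),.014)):
    A,B=onz(T,f(*a),z),onz(T,f(*b),z);d=A-B;print(A,B,'len',np.linalg.norm(d),'yaw',np.degrees(np.arctan2(-d[0],d[1])))
g=lambda x,y:(210+x/4-.4,160+y/4-.4)
A,B=onz(S,g(600,572),.014),onz(S,g(50,312),.014);d=A-B;print(A,B,np.linalg.norm(d),np.degrees(np.arctan2(-d[0],d[1])))
# end-plate top corners, follower top
E
```

```text
sleeve [ 0.47277397 -0.08836593  0.0633139 ] 0.003839826379878221
[0.57847453 0.30518292 0.014     ] [ 0.52601745 -0.14345357  0.014     ] len 0.45169286732469516 yaw -6.669059885285784
[0.61584689 0.29424907 0.028     ] [ 0.57664314 -0.08334389  0.028     ] len 0.37962267699120306 yaw -5.9275204962969985
[0.78876997 0.27894938 0.014     ] [ 0.73651117 -0.18183683  0.014     ] len 0.46374012784715873 yaw -6.470396269690199
[0.79920677 0.28585144 0.014     ] [ 0.73875578 -0.17229601  0.014     ] 0.46211839910351904 -7.516561856907061
```

```bash
python3 - <<'E'
from h import *
T=cam('top');S=cam('scene')
for n,C in(('top',T),('scene',S)):
    im=cv2.imread(f'pics/{n}0.png');h=cv2.cvtColor(im,cv2.COLOR_BGR2HSV)
    m=cv2.inRange(h,(0,150,60),(6,255,255))|cv2.inRange(h,(174,150,60),(180,255,255))
    for c in cv2.findContours(m,0,2)[0]:
        if cv2.contourArea(c)>40:
            print(n,cv2.boundingRect(c))
            for p in cv2.approxPolyDP(c,2,True)[:,0]: print(p,onz(C,p,0)[:2].round(3),onz(C,p,.125)[:2].round(3))
# row / follower estimates: top edges
f=lambda x,y:(235+x/5-.4,125+y/5-.4)
R=Ro.from_euler('z',-6.7,degrees=True).as_matrix()
for nm,p,z in(('endface top',(203,90),.139),('a r',(248,90),.139),('b l',(262,97),.132),('b r',(298,97),.132),('c l',(307,94),.136),('c r',(340,94),.136),('d l',(356,94),.134),('d r',(397,94),.134),('d r near',(395,228),.134),('foll face top',(597,100),.141),('foll face near',(590,290),.141)):
    X=onz(T,f(*p),z);print(nm,X.round(3),(R.T@X).round(4))
E
```

```text
top (268, 228, 18, 30)
[279 228] [0.456 0.191] [0.435 0.181]
[268 252] [0.37  0.236] [0.355 0.222]
[276 257] [0.349 0.208] [0.337 0.196]
[285 233] [0.435 0.17 ] [0.416 0.161]
top (312, 227, 14, 29)
[312 228] [0.447 0.069] [0.427 0.068]
[318 254] [0.35  0.054] [0.337 0.053]
[322 255] [0.345 0.039] [0.333 0.04 ]
[325 252] [0.355 0.027] [0.342 0.029]
[318 227] [0.449 0.047] [0.429 0.047]
scene (357, 161, 29, 45)
[379 161] [0.199 0.184] [0.342 0.205]
[360 176] [0.304 0.141] [0.434 0.168]
[360 181] [0.328 0.148] [0.455 0.174]
[366 184] [0.335 0.172] [0.461 0.195]
[363 188] [0.358 0.168] [0.482 0.191]
[359 183] [0.339 0.148] [0.465 0.174]
[357 201] [0.425 0.167] [0.541 0.19 ]
[362 205] [0.437 0.188] [0.551 0.209]
[380 191] [0.35  0.227] [0.475 0.244]
[385 165] [0.213 0.21 ] [0.354 0.229]
scene (324, 148, 14, 46)
[329 148] [ 0.198 -0.014] [0.341 0.031]
[325 164] [0.29  0.002] [0.422 0.045]
[324 192] [0.427 0.048] [0.542 0.086]
[328 193] [0.426 0.062] [0.542 0.098]
[331 192] [0.418 0.071] [0.534 0.105]
[335 175] [0.332 0.056] [0.459 0.092]
[337 149] [0.193 0.016] [0.336 0.058]
endface top [0.739 0.178 0.139] [0.7136 0.2634 0.139 ]
a r [0.737 0.146 0.139] [0.7152 0.2315 0.139 ]
b l [0.734 0.137 0.132] [0.7128 0.2219 0.132 ]
b r [0.732 0.112 0.132] [0.7141 0.1963 0.132 ]
c l [0.732 0.105 0.136] [0.7152 0.1897 0.136 ]
c r [0.731 0.082 0.136] [0.7163 0.1663 0.136 ]
d l [0.731 0.07  0.134] [0.7176 0.1551 0.134 ]
d r [0.729 0.041 0.134] [0.7189 0.1259 0.134 ]
d r near [0.63  0.049 0.134] [0.62   0.1223 0.134 ]
foll face top [ 0.712 -0.1    0.141] [ 0.7187 -0.0158  0.141 ]
foll face near [ 0.574 -0.083  0.141] [ 0.5797 -0.0155  0.141 ]
```

Emit:
send_rows(
  commands=[
    [0.4,0.95,0,0,0,-0.6,-1],
    [0.4,0.95,0,0,0,-0.6,-1],
    [0.4,0.95,0,0,0,-0.6,-1],
    [0.4,0.95,0,0,0,-0.6,-1],
    [0.4,0.95,0,0,0,-0.6,-1],
    [0.4,0.95,0,0,0,-0.6,-1],
    [0.4,0.95,0,0,0,-0.6,-1],
    [0.4,0.95,0,0,0,-0.6,-1],
    [0.4,0.95,0,0,0,-0.6,-1],
    [0.4,0.95,0,0,0,0,-1],
  ],
)

```text
time: 0.98
ee_pos: [0.3404, -0.2894, 0.2174]
eef_rot: [0.998, -0.07, -0.003, -0.002]
ft_force: [0.6, -0.8, 1.0]
width: 0.0872
```

Emit:
send_rows(
  commands=[
    [0.5,0.95,0,0,0,0.3,-1],
    [0.5,0.95,0,0,0,0,-1],
    [0.5,0.95,0,0,0,0,-1],
    [0.5,0.95,0,0,0,0,-1],
    [0.5,0.95,0,0,0,0,-1],
    [0.5,0.95,0,0,0,0,-1],
    [0.5,0.8,0,0,0,0,-1],
    [0,0,0,0,0,0,-1],
  ],
)

```text
time: 1.65
ee_pos: [0.4488, -0.0774, 0.2176]
eef_rot: [0.999, -0.053, -0.002, -0.002]
ft_force: [-0.1, 0.4, -0.3]
width: 0.0871
```

```bash
python3 - <<'E'
from h import *
s=r.read_state();C=cam('wrist',(s['ee_pos'],s['eef_rot']));im=r.camera('wrist');cv2.imwrite('pics/w1.png',im)
np.savez('w1.npz',p=s['ee_pos'],q=s['eef_rot'])
print(s['time'],s['ee_pos'],s['eef_rot'],Ro.from_quat(s['eef_rot']).as_matrix().round(3))
m,b=yellow(im);print(b)
for st,c in b: print(onz(C,c,.06),onz(C,c,.044))
E
```

```text
1.65 [ 0.44881839 -0.0774243   0.21763088] [ 0.9985703  -0.05337621 -0.00217272 -0.0018995 ] [[ 0.994 -0.107 -0.004]
 [-0.107 -0.994  0.004]
 [-0.005 -0.004 -1.   ]]
[([594, 0, 24, 27, 162], array([600.93209877,  18.5       ])), ([323, 142, 15, 51, 681], array([329.87812041, 167.13950073])), ([0, 268, 7, 4, 21], array([  3.        , 269.42857143])), ([147, 290, 3, 17, 32], array([147.71875, 297.96875])), ([490, 291, 4, 18, 36], array([491.19444444, 298.19444444]))]
[ 0.58502372 -0.35652463  0.06      ] [ 0.58776686 -0.37006405  0.044     ]
[ 0.47202613 -0.0908748   0.06      ] [ 0.46909617 -0.09107714  0.044     ]
[0.38950049 0.31357216 0.06      ] [0.38242728 0.33367528 0.044     ]
[0.3322559  0.15046027 0.06      ] [0.3223087  0.16237428 0.044     ]
[ 0.28771017 -0.274298    0.06      ] [ 0.27552653 -0.28370919  0.044     ]
```

View pics/w1.png

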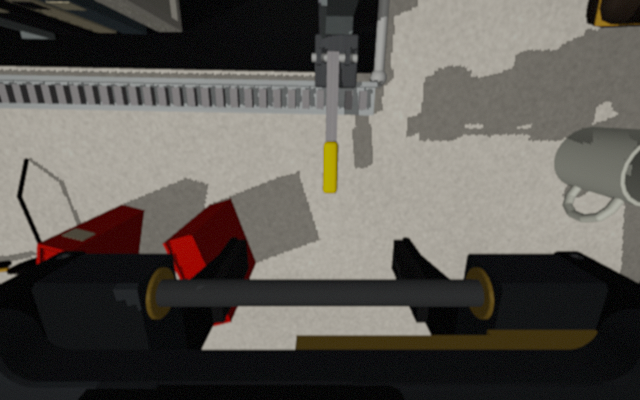

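The wrist view shows the sleeve at (330,167), attached to the follower bar at (337,60). I now refine the heading from the rail edge in this view.

```bash
python3 - <<'E'
from h import *
z=np.load('w1.npz');C=cam('wrist',(z['p'],z['q']));im=cv2.imread('pics/w1.png')
g=cv2.cvtColor(im,cv2.COLOR_BGR2GRAY)
L=cv2.createLineSegmentDetector().detect(g)[0][:,0]
for l in L:
    if np.hypot(l[2]-l[0],l[3]-l[1])>55 and max(l[1],l[3])<200 :
        A,B=onz(C,l[:2],.014),onz(C,l[2:],.014);d=A-B
        print(l.round(1),np.degrees(np.arctan2(-d[0],d[1])).round(2))
m,b=yellow(im);ys,xs=np.nonzero(m[135:200,315:345]);print(cv2.fitLine(np.c_[xs,ys].astype(np.float32),2,0,.01,.01).ravel())
cv2.imwrite('pics/w1c.png',cv2.resize(im[20:210,200:420],None,fx=3.5,fy=3.5,interpolation=cv2.INTER_CUBIC))
S=cam('scene');T=cam('top')
W=ray(C,(329.9,167.1))
print(tri(W,ray(S,(282.2,177.3))),tri(W,ray(T,(355.5,215))))
E
```

```text
[315.6  71.2   0.6  65. ] 172.88
[378.4   0.4 373.1  70.5] -97.65
[ 95.1   0.4 160.3  32.6] -31.24
[336.6 109.4 338.1 189.4] -93.98
[30.6  9.5 98.6 32.9] -24.21
[242.8 189.8 298.4 170.1] 13.51
[311.9  80.1   0.6  74.1] 172.9
[114.2  29.9  51.8   7.1] 154.84
[177.8  28.7 129.2   0.9] 145.21
[289.4 113.  216.9 111.6] 172.9
[ 2.6363373e-02 -9.9965245e-01  1.4878120e+01  3.2139500e+01]
(array([ 0.47118942, -0.08920881,  0.06077171]), np.float64(0.003921924131108205)) (array([ 0.47304965, -0.09044798,  0.06490195]), np.float64(0.0007995511048308042))
```

View pics/w1c.png

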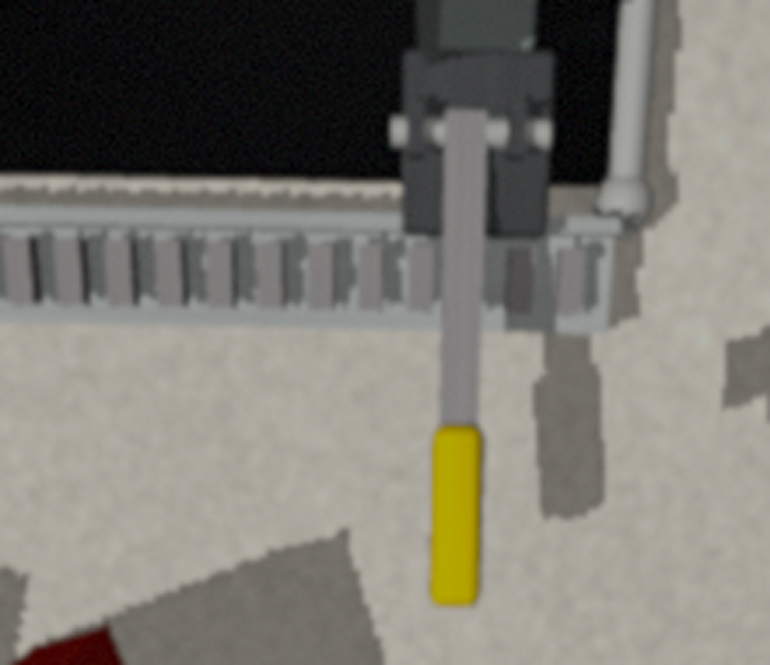

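Rack heading is −7.1°, and all three views agree on the sleeve at (0.472, −0.090, 0.060). A height of about 59 mm means angle ≈0.15, so the catch is resting on a land. Descending with the jaws along rack y.

Emit:
send_rows(
  commands=[
    [0.25,-0.15,-0.7,0,0,-0.2,-1],
    [0.25,-0.15,-0.8,0,0,0,-1],
    [0.25,-0.12,-0.8,0,0,0,-1],
    [0,0,-0.8,0,0,0,-1],
    [0,0,-0.8,0,0,0,-1],
    [0,0,-0.8,0,0,0,-1],
    [0,0,-0.7,0,0,0,-1],
    [0,0,0,0,0,0,-1],
  ],
  grip_force=10,
)

```text
time: 2.37
ee_pos: [0.4677, -0.1014, 0.0493]
eef_rot: [0.998, -0.067, -0.002, 0.001]
ft_force: [-0.7, 0.8, 0.4]
width: 0.0871
```

```bash
python3 - <<'E'
from h import *
s=r.read_state();C=cam('wrist',(s['ee_pos'],s['eef_rot']));im=r.camera('wrist');cv2.imwrite('pics/w2.png',im)
R=Ro.from_quat(s['eef_rot']).as_matrix();print(s['time'],s['ee_pos'],R.round(3),np.degrees(np.arctan2(R[1,0],R[0,0])),s['ft_force'])
for st,c in yellow(im)[1]:
    if st[4]>200: print(st,c,onz(C,c,.06),'sleeve centre error (tool)',R.T@(onz(C,c,.066)-s['ee_pos']))
E
```

```text
2.3667 [ 0.46767058 -0.10136576  0.04926293] [[ 0.991 -0.133 -0.004]
 [-0.133 -0.991 -0.002]
 [-0.004  0.002 -1.   ]] -7.646671205516004 [-0.66607839  0.83114303  0.35454336]
[285, 212, 29, 67, 1823] [299.43773999 245.25507405] [ 0.48042426 -0.09207301  0.06      ] sleeve centre error (tool) [ 0.01415436 -0.01044466 -0.01681807]
```

View pics/w2.png

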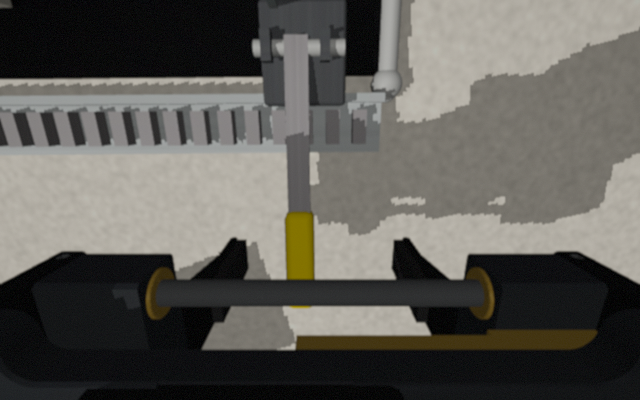

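Emit:
send_rows(
  commands=[
    [0.1,0.17,-0.15,0,0,0.1,-1],
    [0.08,0.16,-0.15,0,0,0,-1],
    [0,0,0,0,0,0,-1],
    [0,0,0,0,0,0,-1],
  ],
)

```text
time: 2.75
ee_pos: [0.4765, -0.0926, 0.0454]
eef_rot: [0.998, -0.063, 0.001, 0.002]
ft_force: [-0.4, -0.4, 0.6]
width: 0.087
```

```bash
cat > look.py <<'E'
from h import *
import sys
s=r.read_state();C=cam('wrist',(s['ee_pos'],s['eef_rot']));im=r.camera('wrist');cv2.imwrite(f'pics/{sys.argv[1]}.png',im)
R=Ro.from_quat(s['eef_rot']).as_matrix();print(s['time'],s['ee_pos'],np.degrees(np.arctan2(R[1,0],R[0,0])),s['ft_force'],s['width'])
for st,c in yellow(im)[1]:
    if st[4]>200: print(st,c,'sleeve in tool',R.T@(onz(C,c,.066)-s['ee_pos']))
E
python3 look.py w3
```

```text
2.75 [ 0.4764826  -0.09264348  0.04536797] -7.222135520468307 [-0.4455993  -0.4456031   0.58179494] 0.08699952583114116
[304, 227, 28, 53, 1404] [317.09259259 252.95441595] sleeve in tool [ 0.01153791 -0.00105556 -0.02060993]
[304, 305, 27, 19, 467] [317.06852248 314.07494647] sleeve in tool [-0.02595668 -0.00112362 -0.0206963 ]
```

Emit:
send_rows(
  commands=[
    [-0.06,0.03,-0.15,0,0,0,-1],
    [0,0,0,0,0,0,0.3],
    [0,0,0,0,0,0,0.6],
    [0,0,0,0,0,0,0.75],
    [0,0,0,0,0,0,0.75],
  ],
  grip_force=8,
)

```text
time: 3.22
ee_pos: [0.4756, -0.0919, 0.0422]
eef_rot: [0.998, -0.063, 0.003, 0.003]
ft_force: [-1.0, -0.1, 0.4]
width: 0.0683
```

```bash
python3 look.py w4
```

```text
3.2167 [ 0.47558329 -0.09190258  0.04218694] -7.206682717777806 [-0.98574363 -0.13710265  0.44584711] 0.06828029038405589
[304, 227, 29, 53, 1454] [318.44635488 253.18569464] sleeve in tool [ 0.01296184 -0.0003416  -0.02374555]
[305, 306, 28, 21, 536] [318.42537313 315.18843284] sleeve in tool [-0.02419623 -0.00035758 -0.02394562]
```

Emit:
send_rows(
  commands=[
    [0,0,0,0,0,0,1],
    [0,0,0,0,0,0,1],
    [0,0,0,0,0,0,1],
    [0,0,0,0,0,0,1],
    [0,0,0,0,0,0,1],
    [0,0,0,0,0,0,1],
  ],
)

```text
time: 3.77
ee_pos: [0.4756, -0.0921, 0.0423]
eef_rot: [0.998, -0.063, 0.003, 0.003]
ft_force: [0.5, 0.4, 1.0]
width: 0.0242
```

Emit:
send_rows(
  commands=[
    [0,0,0,0,0,0,1],
    [0,0,0,0,0,0,1],
    [0,0,0,0,0,0,1],
  ],
  grip_force=20,
)

```text
time: 4.02
ee_pos: [0.4756, -0.092, 0.0422]
eef_rot: [0.998, -0.063, 0.003, 0.003]
ft_force: [0.4, -0.2, 0.2]
width: 0.0158
```

```bash
python3 look.py w5
```

```text
4.0167 [ 0.47564058 -0.09199134  0.04224627] -7.2200373021163085 [ 0.35302509 -0.19324744  0.22934405] 0.015796521512081007
[305, 227, 30, 53, 1479] [319.48681542 253.06626099] sleeve in tool [ 0.0129982   0.00018839 -0.02368302]
[306, 305, 28, 22, 536] [319.42537313 315.15485075] sleeve in tool [-0.02422106  0.00018785 -0.0238847 ]
```

View pics/w5.png

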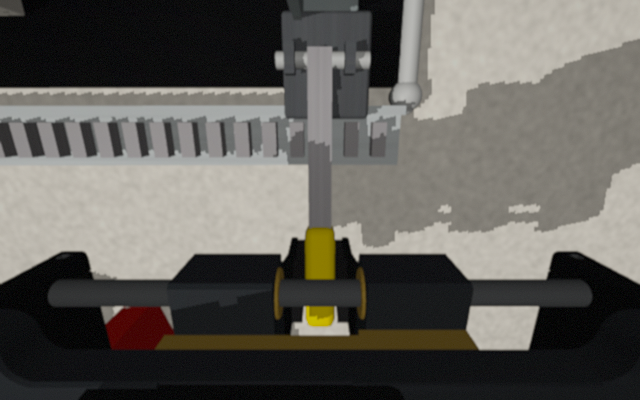

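Pinched: width is 15.8 mm and the sleeve is centred. Lifting about 16 mm along the hinge arc.

Emit:
send_rows(
  commands=[
    [0.01,0,0.13,0.04,0.34,0,1],
    [0.01,0,0.13,0.04,0.34,0,1],
    [0.01,0,0.13,0.04,0.34,0,1],
    [0.01,0,0.13,0.04,0.34,0,1],
    [0,0,0,0,0,0,1],
  ],
)

```text
time: 4.48
ee_pos: [0.4769, -0.0921, 0.057]
eef_rot: [0.996, -0.063, -0.059, -0.001]
ft_force: [-1.4, -0.6, -3.6]
width: 0.0162
```

```bash
python3 look.py w6; python3 -c "
from h import *
s=r.read_state();R=Ro.from_quat(s['eef_rot']).as_matrix();print(R.round(3), s['torque'])"
```

```text
4.4833 [ 0.47687508 -0.09210825  0.05699575] -7.225866452194333 [-1.36947383 -0.59290014 -3.61880486] 0.016168088422003585
[305, 227, 30, 53, 1478] [319.49797023 253.0270636 ] sleeve in tool [ 0.00620431  0.00021685 -0.00980115]
[306, 305, 28, 22, 571] [319.38528897 315.36077058] sleeve in tool [-0.03925478  0.00018693 -0.00441638]
[[ 0.985 -0.125 -0.116]
 [-0.125 -0.992  0.009]
 [-0.116  0.005 -0.993]] [ 0.01570802 -0.33286209  0.03034985]
```

Emit:
send_rows(
  commands=[
    [0.03,0.24,0,0,0,0,1],
    [0.05,0.4,0,0,0,0,1],
    [0.05,0.4,0,0,0,0,1],
    [0.05,0.4,0,0,0,0,1],
  ],
)

```text
time: 4.87
ee_pos: [0.4819, -0.0499, 0.0557]
eef_rot: [0.996, -0.065, -0.056, 0.0]
ft_force: [2.3, -1.7, -3.1]
width: 0.0157
```

```bash
cat > st.py <<'E'
from h import *
s=r.read_state();R=Ro.from_quat(s['eef_rot']).as_matrix()
Y=np.array([.1236,.9923,0]);X=np.array([.9923,-.1236,0])
g=s['ee_pos']-R[:,2]*.0187
p0=np.array([0.47564,-0.09199,0])
d=g-p0;print('t',round(s['time'],2),'along mm',(d@Y*1e3).round(1),'cross',(d@X*1e3).round(1),'gz',(g[2]*1e3).round(1),'Fy',(s['ft_force']@Y).round(1),'Fx',(s['ft_force']@X).round(1),'Fz',s['ft_force'][2].round(1),'yaw',np.degrees(np.arctan2(R[1,0],R[0,0])).round(2),'pitch',np.degrees(np.arcsin(-R[0,2])).round(1),'w',s['width'].round(4))
E
python3 st.py
```

```text
Traceback (most recent call last):
  File "st.py", line 6, in <module>
    d=g-p0;print('t',round(s['time'],2),'along mm',(d@Y*1e3).round(1),'cross',(d@X*1e3).round(1),'gz',(g[2]*1e3).round(1),'Fy',(s['ft_force']@Y).round(1),'Fx',(s['ft_force']@X).round(1),'Fz',s['ft_force'][2].round(1),'yaw',np.degrees(np.arctan2(R[1,0],R[0,0])).round(2),'pitch',np.degrees(np.arcsin(-R[0,2])).round(1),'w',s['width'].round(4))
                                                                                                                                                                                                                                                                                                                                  ^^^^^^^^^^^^^^^^
AttributeError: 'float' object has no attribute 'round'
```

```bash
sed -i "s/s\['width'\].round(4)/round(s['width'],4)/" st.py; python3 st.py
```

```text
t 4.87 along mm 42.7 cross 3.1 gz 74.3 Fy -1.4 Fx 2.5 Fz -3.1 yaw -7.54 pitch 6.4 w 0.0157
```

Emit:
send_rows(
  commands=[
    [0.045,0.4,0.02,0,0,0,1],
    [0.045,0.4,0.02,0,0,0.05,1],
    [0.045,0.4,0.02,0,0,0,1],
    [0.045,0.4,0.02,0,0,0,1],
    [0.045,0.4,0.02,0,0,0,1],
    [0.04,0.2,0,0,0,0,1],
    [0,0,0,0,0,0,1],
  ],
)

```text
time: 5.45
ee_pos: [0.4924, 0.0267, 0.0587]
eef_rot: [0.997, -0.06, -0.049, 0.001]
ft_force: [4.9, -2.0, -7.3]
width: 0.0159
```

```bash
python3 st.py; python3 - <<'E'
from h import *
im=r.camera('scene');cv2.imwrite('pics/s7.png',cv2.resize(im[150:310,210:400],None,fx=4,fy=3.75,interpolation=cv2.INTER_CUBIC))
E
```

```text
t 5.45 along mm 120.0 cross 3.8 gz 77.3 Fy -1.4 Fx 5.1 Fz -7.3 yaw -6.95 pitch 5.7 w 0.0159
```

View pics/s7.png

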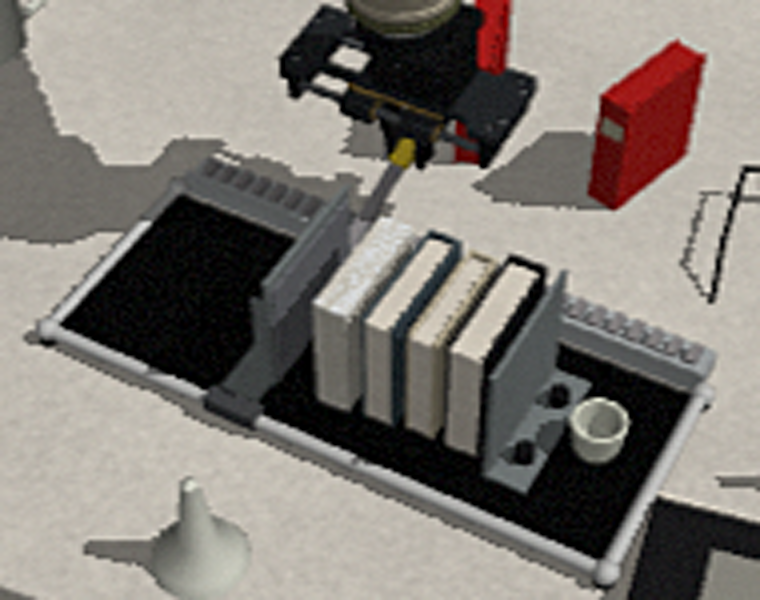

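The follower is at 120 mm along the rail, about 20 mm short of the frame. The row is still upright. Continuing slowly.

Emit:
send_rows(
  commands=[
    [0.03,0.13,-0.03,0.01,0.1,-0.03,1],
    [0.02,0.13,-0.03,0.01,0.1,0,1],
    [0.02,0.13,0,0,0,0,1],
    [0.016,0.13,0,0,0,0,1],
  ],
)

```text
time: 5.83
ee_pos: [0.4933, 0.0408, 0.0565]
eef_rot: [0.996, -0.063, -0.061, 0.001]
ft_force: [-0.3, -1.4, -1.6]
width: 0.0157
```

```bash
python3 st.py
```

```text
t 5.83 along mm 134.1 cross 3.3 gz 75.1 Fy -1.5 Fx -0.1 Fz -1.6 yaw -7.3 pitch 7.0 w 0.0157
```

Emit:
send_rows(
  commands=[
    [0.018,0.13,0.01,0,0,0,1],
    [0.016,0.13,0.01,0,0,0,1],
    [0.016,0.13,0.01,0,0,0,1],
    [0.016,0.13,0.01,0,0,0,1],
  ],
)

```text
time: 6.17
ee_pos: [0.4956, 0.0574, 0.0576]
eef_rot: [0.996, -0.064, -0.061, 0.001]
ft_force: [1.5, -3.2, -3.7]
width: 0.0154
```

```bash
python3 st.py
```

```text
t 6.17 along mm 150.9 cross 3.6 gz 76.2 Fy -3.0 Fx 1.9 Fz -3.7 yaw -7.35 pitch 6.9 w 0.0154
```

Contact with the frame: the sliding force has gone from 1.5 to 3 N.

Emit:
send_rows(
  commands=[
    [0.016,0.12,0,0,0,0,1],
    [0.014,0.11,0,0,0,0,1],
    [0.014,0.11,0,0,0,0,1],
  ],
)

```text
time: 6.42
ee_pos: [0.4969, 0.0677, 0.0574]
eef_rot: [0.996, -0.064, -0.061, 0.002]
ft_force: [0.2, -4.0, -3.4]
width: 0.0157
```

```bash
python3 st.py
```

```text
t 6.42 along mm 161.3 cross 3.6 gz 76.0 Fy -4.0 Fx 0.7 Fz -3.4 yaw -7.38 pitch 7.0 w 0.0157
```

Emit:
send_rows(
  commands=[
    [0.014,0.11,0,0,0,0,1],
    [0.014,0.11,0,0,0,0.02,1],
  ],
)

```text
time: 6.58
ee_pos: [0.4976, 0.074, 0.0572]
eef_rot: [0.996, -0.063, -0.061, 0.003]
ft_force: [-0.2, -5.1, -2.3]
width: 0.016
```

```bash
python3 st.py
```

```text
t 6.58 along mm 167.7 cross 3.5 gz 75.8 Fy -5.1 Fx 0.4 Fz -2.3 yaw -7.33 pitch 7.0 w 0.016
```

Emit:
send_rows(
  commands=[
    [0.013,0.1,0.01,0,0,0.02,1],
  ],
)

```text
time: 6.67
ee_pos: [0.498, 0.0769, 0.0575]
eef_rot: [0.996, -0.063, -0.061, 0.003]
ft_force: [0.7, -6.9, -3.2]
width: 0.0156
```

Emit:
send_rows(
  commands=[
    [0.013,0.1,0.01,0,0,0.02,1],
  ],
)

```text
time: 6.75
ee_pos: [0.4984, 0.0794, 0.0577]
eef_rot: [0.996, -0.062, -0.061, 0.004]
ft_force: [-0.3, -7.0, -4.5]
width: 0.0157
```

```bash
python3 st.py; python3 - <<'E'
from h import *
im=r.camera('scene');cv2.imwrite('pics/s8.png',cv2.resize(im[170:310,270:390],None,fx=5,fy=4.2,interpolation=cv2.INTER_CUBIC))
im=r.camera('top');cv2.imwrite('pics/t8.png',cv2.resize(im[125:235,235:385],None,fx=5,fy=5,interpolation=cv2.INTER_CUBIC))
E
```

```text
t 6.75 along mm 173.1 cross 3.7 gz 76.2 Fy -7.0 Fx 0.6 Fz -4.5 yaw -7.19 pitch 7.0 w 0.0157
```

View pics/s8.png

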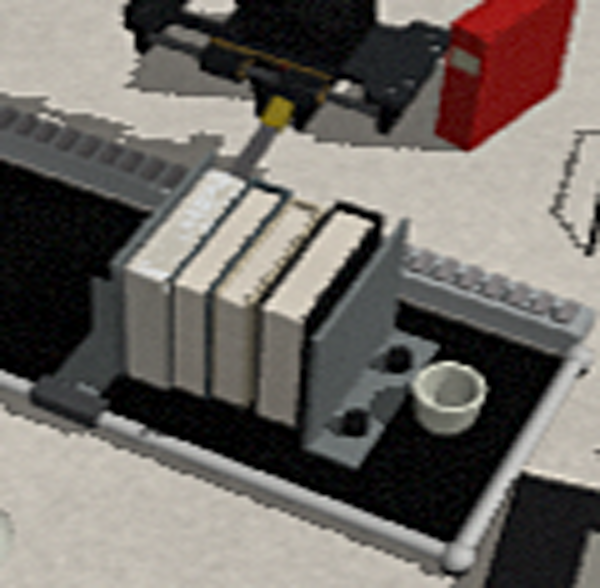

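View pics/t8.png

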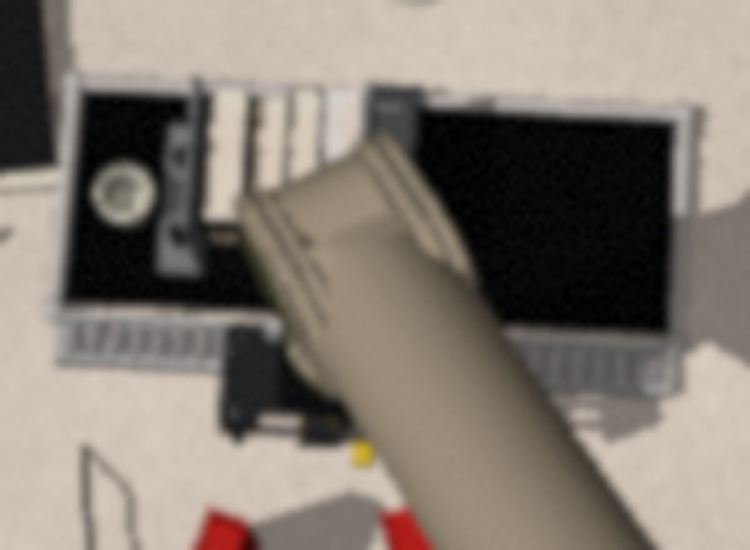

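The remaining gaps are cream→charcoal at crop (258,300) and possibly charcoal→plate. Continuing in small steps while watching Fy.

Emit:
send_rows(
  commands=[
    [0.012,0.09,0,0,0,0,1],
  ],
)

```text
time: 6.93
ee_pos: [0.4987, 0.0818, 0.0575]
eef_rot: [0.996, -0.062, -0.062, 0.004]
ft_force: [-0.8, -7.3, -3.0]
width: 0.016
```

Emit:
send_rows(
  commands=[
    [0.012,0.09,0,0,0,0,1],
  ],
)

```text
time: 7.02
ee_pos: [0.4989, 0.0839, 0.0574]
eef_rot: [0.996, -0.063, -0.062, 0.004]
ft_force: [-0.7, -6.6, -3.2]
width: 0.0157
```

```bash
python3 st.py
```

```text
t 7.02 along mm 177.7 cross 3.6 gz 76.0 Fy -6.6 Fx 0.1 Fz -3.2 yaw -7.26 pitch 7.1 w 0.0157
```

Emit:
send_rows(
  commands=[
    [0.012,0.08,0,0,0,0,1],
  ],
)

```text
time: 7.1
ee_pos: [0.499, 0.0854, 0.0573]
eef_rot: [0.996, -0.063, -0.062, 0.005]
ft_force: [-0.7, -8.2, -2.3]
width: 0.016
```

Emit:
send_rows(
  commands=[
    [0.01,0.07,0,0,0,0,1],
  ],
)

```text
time: 7.18
ee_pos: [0.4991, 0.0865, 0.0571]
eef_rot: [0.996, -0.064, -0.063, 0.006]
ft_force: [-0.9, -8.6, -2.6]
width: 0.0159
```

```bash
python3 st.py; python3 - <<'E'
from h import *
im=r.camera('scene');cv2.imwrite('pics/s9.png',cv2.resize(im[190:280,290:370],None,fx=7,fy=6.6,interpolation=cv2.INTER_CUBIC))
E
```

```text
t 7.18 along mm 180.3 cross 3.5 gz 75.7 Fy -8.7 Fx 0.2 Fz -2.6 yaw -7.39 pitch 7.2 w 0.0159
```

View pics/s9.png

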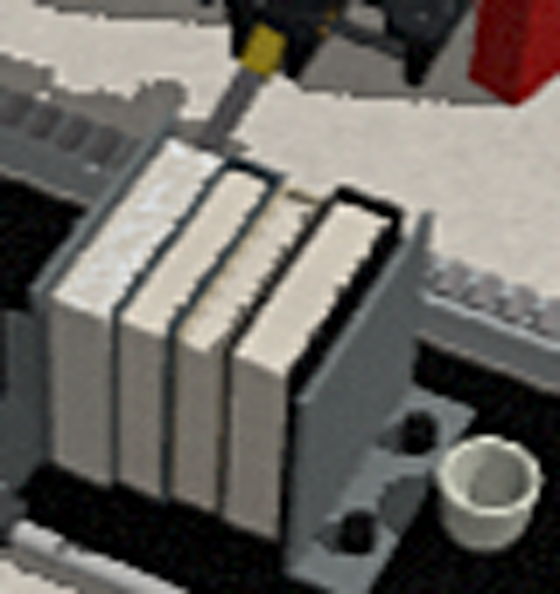

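Emit:
send_rows(
  commands=[
    [0.01,0.08,0.015,0,0,0,1],
  ],
)

```text
time: 7.32
ee_pos: [0.4993, 0.0877, 0.0573]
eef_rot: [0.996, -0.064, -0.063, 0.007]
ft_force: [0.6, -8.4, -3.3]
width: 0.0158
```

Emit:
send_rows(
  commands=[
    [0.01,0.08,0.01,0,0,0.03,1],
  ],
)

```text
time: 7.4
ee_pos: [0.4995, 0.089, 0.0575]
eef_rot: [0.996, -0.064, -0.063, 0.007]
ft_force: [-0.3, -8.7, -3.8]
width: 0.0158
```

```bash
python3 st.py
```

```text
t 7.4 along mm 182.9 cross 3.6 gz 76.1 Fy -8.7 Fx 0.8 Fz -3.8 yaw -7.38 pitch 7.3 w 0.0158
```

Emit:
send_rows(
  commands=[
    [0.01,0.08,0,0,0,0.03,1],
  ],
)

```text
time: 7.48
ee_pos: [0.4996, 0.09, 0.0574]
eef_rot: [0.996, -0.063, -0.063, 0.008]
ft_force: [-0.8, -8.6, -0.9]
width: 0.0161
```

Emit:
send_rows(
  commands=[
    [0.01,0.08,0,0,0,0,1],
  ],
)

```text
time: 7.57
ee_pos: [0.4997, 0.0912, 0.0573]
eef_rot: [0.996, -0.063, -0.064, 0.009]
ft_force: [-1.3, -7.9, -1.9]
width: 0.0161
```

```bash
python3 st.py
```

```text
t 7.57 along mm 185.3 cross 3.6 gz 75.8 Fy -8.0 Fx -0.3 Fz -1.9 yaw -7.39 pitch 7.4 w 0.0161
```

Emit:
send_rows(
  commands=[
    [0.01,0.08,0.02,0,0,0,1],
  ],
)

```text
time: 7.65
ee_pos: [0.4999, 0.0923, 0.0576]
eef_rot: [0.996, -0.064, -0.064, 0.01]
ft_force: [0.3, -8.0, -3.8]
width: 0.0159
```

Emit:
send_rows(
  commands=[
    [0.01,0.08,0.01,0,0,0,1],
  ],
)

```text
time: 7.73
ee_pos: [0.5, 0.0931, 0.0577]
eef_rot: [0.996, -0.065, -0.065, 0.011]
ft_force: [-1.8, -14.1, -2.9]
width: 0.0162
```

```bash
python3 st.py; python3 - <<'E'
from h import *
im=r.camera('scene');cv2.imwrite('pics/s10.png',cv2.resize(im[190:280,290:370],None,fx=7,fy=6.6,interpolation=cv2.INTER_CUBIC))
E
```

```text
t 7.73 along mm 187.2 cross 3.7 gz 76.2 Fy -14.2 Fx -0.1 Fz -2.9 yaw -7.55 pitch 7.5 w 0.0162
```

View pics/s10.png

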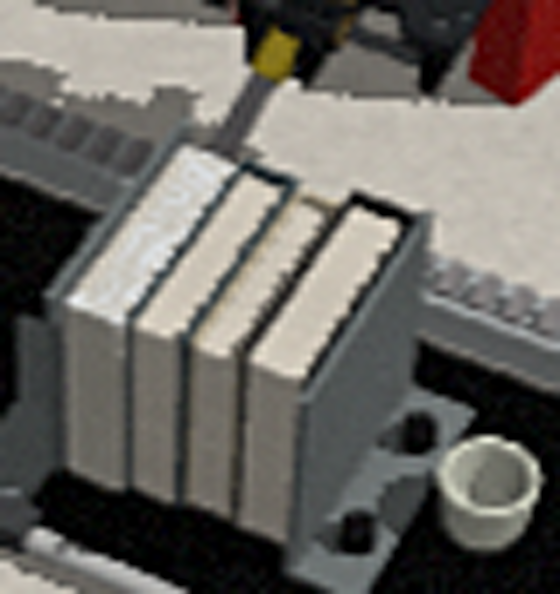

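Fy jumped from 8 to 14 N, and the picture shows no gaps from frame to plate, so the row is snug. Now taking the pressure off.

Emit:
send_rows(
  commands=[
    [0,0,0,0,0,0,1],
  ],
)

```text
time: 7.87
ee_pos: [0.5, 0.0926, 0.0576]
eef_rot: [0.996, -0.065, -0.065, 0.012]
ft_force: [-0.2, -0.7, -2.3]
width: 0.0162
```

Emit:
send_rows(
  commands=[
    [-0.002,-0.015,0,0,0,0,1],
    [0,0,0,0,0,0,1],
  ],
)

```text
time: 8.03
ee_pos: [0.5, 0.0928, 0.0576]
eef_rot: [0.996, -0.065, -0.065, 0.011]
ft_force: [1.1, -4.4, -2.9]
width: 0.0161
```

```bash
python3 st.py; python3 -c "
from h import *
s=r.read_state();print(Ro.from_quat(s['eef_rot']).as_matrix().round(3),s['torque'])"
```

```text
t 8.03 along mm 186.9 cross 3.7 gz 76.2 Fy -4.3 Fx 1.6 Fz -2.9 yaw -7.58 pitch 7.5 w 0.0161
[[ 0.983 -0.128 -0.13 ]
 [-0.131 -0.991 -0.014]
 [-0.127  0.031 -0.991]] [-0.53321812 -0.37969715  0.24064573]
```

Emit:
send_rows(
  commands=[
    [-0.003,-0.025,0,0,0,0,1],
    [0,0,0,0,0,0,1],
  ],
)

```text
time: 8.2
ee_pos: [0.5, 0.0927, 0.0578]
eef_rot: [0.996, -0.065, -0.064, 0.011]
ft_force: [-0.2, -3.8, -3.0]
width: 0.016
```

```bash
python3 st.py
```

```text
t 8.2 along mm 186.9 cross 3.8 gz 76.3 Fy -3.8 Fx 0.3 Fz -3.0 yaw -7.54 pitch 7.5 w 0.016
```

Emit:
send_rows(
  commands=[
    [-0.003,-0.02,0,0.15,-0.02,0,1],
    [0,-0.01,0,0.15,-0.02,0,1],
    [0,0,0,0,0,0,1],
  ],
)

```text
time: 8.45
ee_pos: [0.5001, 0.0929, 0.0579]
eef_rot: [0.996, -0.063, -0.063, -0.004]
ft_force: [0.6, -1.5, -4.7]
width: 0.0157
```

```bash
python3 st.py
```

```text
t 8.45 along mm 186.5 cross 3.8 gz 76.5 Fy -1.4 Fx 0.8 Fz -4.7 yaw -7.25 pitch 7.2 w 0.0157
```

Pressure is off (about 1.4 N). Lowering the bar gently, then opening the jaws slightly so that it hangs free.

Emit:
send_rows(
  commands=[
    [-0.01,0,-0.13,-0.04,-0.34,0,1],
    [-0.01,0,-0.13,-0.04,-0.34,0,1],
    [-0.01,0,-0.13,-0.04,-0.34,0,1],
    [0,0,-0.08,-0.02,-0.2,0,1],
    [0,0,0,0,0,0,1],
  ],
)

```text
time: 8.87
ee_pos: [0.4987, 0.0932, 0.0442]
eef_rot: [0.998, -0.064, -0.008, -0.002]
ft_force: [2.0, -1.3, -2.2]
width: 0.0157
```

```bash
python3 st.py
```

```text
t 8.87 along mm 186.6 cross 0.3 gz 62.9 Fy -1.0 Fx 2.1 Fz -2.2 yaw -7.29 pitch 0.9 w 0.0157
```

Emit:
send_rows(
  commands=[
    [0,0,0,0,0,0,0.5],
    [0,0,0,0,0,0,0.5],
    [0,0,-0.12,0,0,0,0.5],
    [0,0,-0.12,0,0,0,0.5],
    [0,0,0,0,0,0,0.5],
  ],
  grip_force=10,
)

```text
time: 9.28
ee_pos: [0.4993, 0.0949, 0.0379]
eef_rot: [0.998, -0.064, -0.008, -0.004]
ft_force: [-0.6, 0.1, 0.0]
width: 0.0218
```

```bash
python3 st.py; python3 look.py w11
```

```text
t 9.28 along mm 188.2 cross 0.7 gz 56.6 Fy 0.0 Fx -0.6 Fz 0.0 yaw -7.29 pitch 0.9 w 0.0218
9.2833 [0.49925347 0.09487441 0.03792248] -7.286291134274013 [-0.58577536  0.08726508  0.04057208] 0.021822196009445294
[309, 232, 30, 48, 1368] [322.94590643 255.69663743] sleeve in tool [ 0.01388833  0.00190406 -0.02833275]
[308, 306, 30, 28, 777] [322.63835264 318.91248391] sleeve in tool [-0.02365717  0.00190883 -0.02768658]
```

View pics/w11.png

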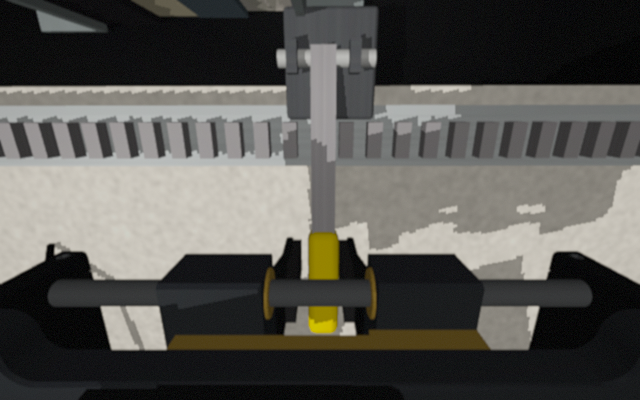

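The bar is free and resting on a land (sleeve length 102 px, same as before the lift). Easing the follower back with the +y finger.

Emit:
send_rows(
  commands=[
    [-0.01,-0.07,0,0,0,0,0.5],
    [-0.01,-0.07,0,0,0,0,0.5],
    [0,0,0,0,0,0,0.5],
  ],
)

```text
time: 9.58
ee_pos: [0.4986, 0.0907, 0.0379]
eef_rot: [0.998, -0.063, -0.009, -0.004]
ft_force: [-0.2, -0.6, -0.6]
width: 0.0219
```

```bash
cat > ys.py <<'E'
import sys
exec(open('st.py').read())
im=r.camera('wrist');C=cam('wrist',(s['ee_pos'],s['eef_rot']));cv2.imwrite(f'pics/{sys.argv[1]}.png',im)
m,b=yellow(im);b=[x for x in b if x[0][4]>200 and 250<x[1][0]<400]
t=min(x[0][1] for x in b);e=max(x[0][1]+x[0][3] for x in b)
print('rows',t,e,'len',e-t,'w',[x[0][2] for x in b],'sleeve dy(tool)',[(R.T@(onz(C,x[1],.06)-s['ee_pos']))[1].round(4) for x in b])
E
python3 ys.py w12
```

```text
t 9.58 along mm 184.0 cross 0.5 gz 56.6 Fy -0.7 Fx -0.1 Fz -0.6 yaw -7.26 pitch 1.0 w 0.0219
rows 232 333 len 101 w [30, 30] sleeve dy(tool) [np.float64(-0.0024), np.float64(-0.0025)]
```

Almost in contact. Now 1 mm steps.

Emit:
send_rows(
  commands=[
    [-0.005,-0.04,0,0,0,0,0.5],
    [-0.005,-0.04,0,0,0,0,0.5],
  ],
)

```text
time: 9.8
ee_pos: [0.4985, 0.0894, 0.0381]
eef_rot: [0.998, -0.063, -0.008, -0.005]
ft_force: [0.3, 4.4, -2.0]
width: 0.0217
```

```bash
python3 ys.py w13
```

```text
t 9.8 along mm 182.7 cross 0.6 gz 56.8 Fy 4.4 Fx -0.3 Fz -2.0 yaw -7.22 pitch 0.9 w 0.0217
rows 231 333 len 102 w [30, 30] sleeve dy(tool) [np.float64(-0.0028), np.float64(-0.0031)]
```

Emit:
send_rows(
  commands=[
    [-0.005,-0.05,0,0,0,0,0.5],
  ],
)

```text
time: 9.93
ee_pos: [0.4984, 0.0883, 0.0382]
eef_rot: [0.998, -0.063, -0.008, -0.005]
ft_force: [1.2, 2.9, -2.5]
width: 0.0216
```

Emit:
send_rows(
  commands=[
    [-0.005,-0.05,0,0,0,0,0.5],
  ],
)

```text
time: 10.02
ee_pos: [0.4982, 0.087, 0.0382]
eef_rot: [0.998, -0.063, -0.008, -0.005]
ft_force: [0.7, 1.9, -1.3]
width: 0.0219
```

```bash
python3 ys.py w14
```

```text
t 10.02 along mm 180.3 cross 0.6 gz 56.9 Fy 2.0 Fx 0.5 Fz -1.3 yaw -7.17 pitch 0.9 w 0.0219
rows 232 333 len 101 w [30, 30] sleeve dy(tool) [np.float64(-0.0028), np.float64(-0.0031)]
```

Emit:
send_rows(
  commands=[
    [-0.005,-0.045,0,0,0,0,0.5],
  ],
)

```text
time: 10.15
ee_pos: [0.4978, 0.085, 0.0381]
eef_rot: [0.998, -0.063, -0.009, -0.005]
ft_force: [0.7, 1.5, -1.6]
width: 0.0217
```

```bash
python3 ys.py w15
```

```text
t 10.15 along mm 178.2 cross 0.4 gz 56.8 Fy 1.5 Fx 0.5 Fz -1.6 yaw -7.19 pitch 0.9 w 0.0217
rows 224 314 len 90 w [27, 26] sleeve dy(tool) [np.float64(-0.0026), np.float64(-0.0027)]
```

Emit:
send_rows(
  commands=[
    [-0.005,-0.045,0,0,0,0,0.5],
  ],
)

```text
time: 10.28
ee_pos: [0.4977, 0.0839, 0.0381]
eef_rot: [0.998, -0.063, -0.009, -0.005]
ft_force: [1.6, 10.6, -2.5]
width: 0.0217
```

```bash
python3 ys.py w16
```

```text
t 10.28 along mm 177.1 cross 0.5 gz 56.8 Fy 10.8 Fx 0.3 Fz -2.5 yaw -7.19 pitch 0.9 w 0.0217
rows 223 280 len 57 w [28] sleeve dy(tool) [np.float64(-0.0027)]
```

The bar dropped home at w15 (length 102→90 px, as predicted). The extra step I had batched then pressed against the notch wall at about 10 N. Backing off now.

Emit:
send_rows(
  commands=[
    [0.01,0.09,0,0,0,0,0.5],
    [0,0,0,0,0,0,0.5],
  ],
)

```text
time: 10.5
ee_pos: [0.498, 0.0864, 0.0382]
eef_rot: [0.998, -0.063, -0.008, -0.005]
ft_force: [-0.5, -0.4, -1.1]
width: 0.0217
```

```bash
python3 ys.py w17
```

```text
t 10.5 along mm 179.6 cross 0.5 gz 56.9 Fy -0.5 Fx -0.5 Fz -1.1 yaw -7.2 pitch 0.9 w 0.0217
rows 223 280 len 57 w [27] sleeve dy(tool) [np.float64(-0.0004)]
```

View pics/w17.png

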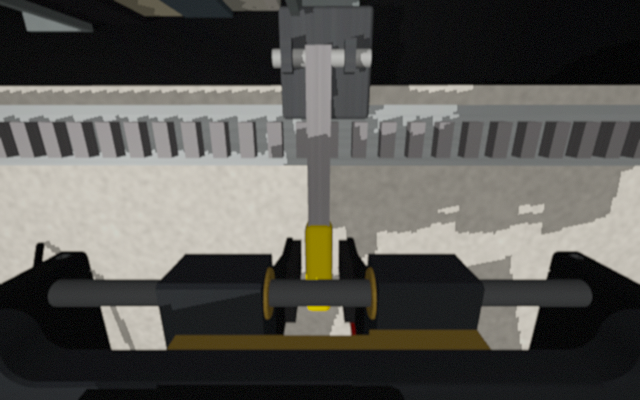

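Emit:
send_rows(
  commands=[
    [0,0,0,0,0,0,-0.2],
    [0,0,0,0,0,0,-0.2],
    [0,0,0,0,0,0,-0.2],
    [0,0,0.3,0,0,0,-0.2],
    [0,0,0.7,0,0,0,-0.2],
    [0,0,0.8,0,0,0,-0.2],
    [0,0,0.8,0,0,0,-0.2],
    [0,0,0.8,0,0,0,-0.2],
    [0,0,0.8,0,0,0,-0.2],
    [0,0,0,0,0,0,-0.2],
  ],
)

```text
time: 11.38
ee_pos: [0.4955, 0.0843, 0.1721]
eef_rot: [0.998, -0.063, -0.01, -0.004]
ft_force: [0.6, 0.6, -0.3]
width: 0.0522
```

```bash
python3 - <<'E'
from h import *
s=r.read_state();C=cam('wrist',(s['ee_pos'],s['eef_rot']));w=r.camera('wrist');cv2.imwrite('pics/w18.png',w);sc=r.camera('scene')
cv2.imwrite('pics/s18.png',cv2.resize(sc[170:290,250:390],None,fx=5.6,fy=5,interpolation=cv2.INTER_CUBIC))
print(s['time'],s['ee_pos'])
a=[x for x in yellow(w)[1] if x[0][4]>200];b=[x for x in yellow(sc)[1]];print(a,b)
S=cam('scene')
for x in a:
  for y in b:
    p,e=tri(ray(C,x[1]),ray(S,y[1]))
    if e<.01: print(p,e)
E
```

```text
11.3833 [0.49554404 0.0843101  0.17212379]
[([310, 171, 16, 53, 763], array([317.27785059, 197.09698558]))] [([180, 113, 5, 4, 11], array([182.27272727, 114.63636364])), ([168, 122, 8, 7, 24], array([171.5, 125. ])), ([325, 193, 11, 14, 69], array([330.27536232, 198.95652174])), ([175, 194, 7, 3, 11], array([178.18181818, 195.27272727])), ([508, 225, 55, 48, 1885], array([534.82281167, 248.75172414]))]
[0.49234989 0.08950346 0.04551521] 0.004774477590377656
```

View pics/w18.png

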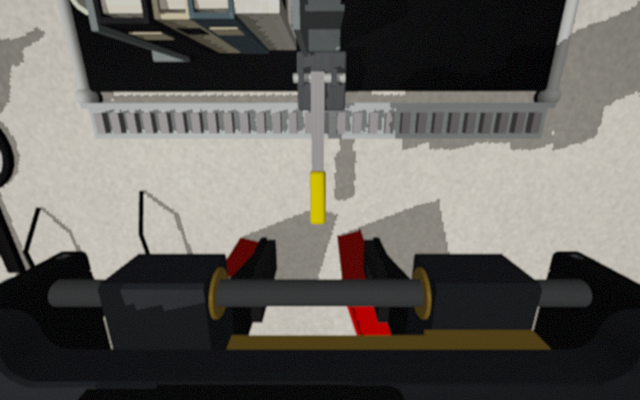

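View pics/s18.png

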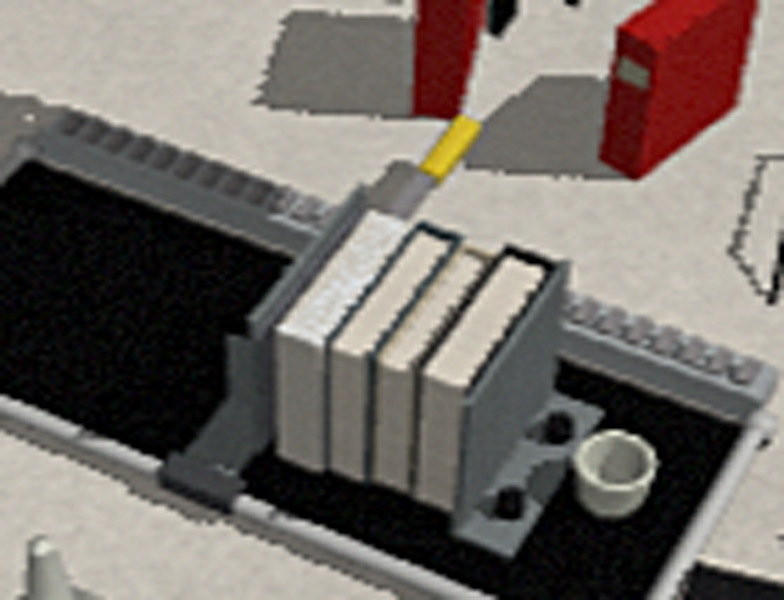

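The sleeve reads 45 mm with the same cameras that read 61 mm on the land, so the bar is home. The row is upright and tight, with only a small gap at the follower. One last check that the red books and bystanders have not moved, then hand in.

```bash
python3 - <<'E'
from h import *
sc=r.camera('scene');o=cv2.imread('pics/scene0.png')
def red(im):
    h=cv2.cvtColor(im,cv2.COLOR_BGR2HSV);m=cv2.inRange(h,(0,150,60),(6,255,255))|cv2.inRange(h,(174,150,60),(180,255,255))
    return [cv2.boundingRect(c) for c in cv2.findContours(m,0,2)[0] if cv2.contourArea(c)>40]
print(red(o),red(sc))
for n,(x,y,w,h) in dict(tin=(350,255,20,20),sun=(380,190,62,50),mug=(185,130,40,40),case=(140,168,52,34),bottle=(448,198,22,32),mirror=(420,225,40,55)).items():
    print(n,cv2.absdiff(o,sc)[y:y+h,x:x+w].mean().round(2))
s=r.read_state();print(s['time'],s['ft_force'])
r.close_job()
E
```

```text
[(357, 161, 29, 45), (324, 148, 14, 46)] [(357, 161, 29, 45), (324, 159, 13, 35)]
tin 4.88
sun 7.27
mug 28.66
case 13.16
bottle 6.4
mirror 6.42
11.5333 [ 0.2961327  -1.15963208 -0.97232518]
the job is handed in; nothing more can be done
```

The row is closed up and the catch is home in a notch. I handed the job in at about 11.5 s, with the arm raised clear and touching nothing. One step on the way was not as gentle as asked, described below.

**What I did**
- I pinched the yellow sleeve, lifted the bar to about 0.29 rad and held it there.
- I slid the follower about 187 mm. The sliding force rose gradually from 1.5 to 8 N, then jumped to 14 N, which I took as snug.
- I eased the pressure down to about 1.4 N, lowered the bar and opened the jaws slightly so it hung free. I then nudged the follower back about 8 mm with one finger until the bar dropped.

**What the last checks showed**
- **Bar:** the sleeve height reads 45 mm, against 61 mm when it rested on a land. Fully home should be about 42 mm, and these two cameras read roughly 2 mm high earlier, so I take it as fully down.
- **Row:** the books and frame stand upright, with no visible gaps between them or to the end plate. The only slack is the small gap at the follower from easing it back.
- **Red books:** one is exactly where it was in the picture. The other keeps its left edge and lower end, but its top shows cut off, most likely hidden by the arm.
- **Other things:** the picture-difference check was clear enough for the tin, sunglasses, bottle and mirror. It was high for the mug and somewhat for the glasses case. The arm and its shadow had moved across that area, and I never went near either, but I did not check them separately.

**What went wrong:** I had already queued one more small step when the bar dropped. It pressed the catch against its notch wall at about 10 N for a moment. I backed off straight away, and the force fell to zero with the bar still down.

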